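Press a tube holder home with the quick clamp

TASK

The middle black tube holder on the grey carrier stands proud of its neighbours. Squeeze the trigger of the quick clamp repeatedly, always letting it spring back, so that the jaw walks up to the holder and presses it fully home, flush with its neighbours, then stop at once: squeezed harder than about 17 N by the jaw, the holder cracks. Then press the release tab so that the jaw runs all the way back, and leave the trigger and tab free; work only with trigger and tab, never push the holder, the bar or the jaw by hand, and leave the loose things around the clamp where they are.

Things in the scene. Friction and masses are not known exactly. Their poses are not given: they have to be found in the camera images.
- press: Quick clamp fixed on the bench, press frame: origin on the bench under the trigger pivot, x along the bar from trigger to holder, z up. In mm: base plate x -88..137, y +-50, 12 thick; grey housing x -80..62, y +-20, top z 66; black grip post x -65..-45, y +-13, z 66..150; free room for fingers in front of the trigger x 5..48 above z 85, and above the tab.
- carrier: Grey aluminium carrier 70 x 215 x 37 mm fixed on the bench ahead of the jaw, parallel to the press, a little nearer or farther each time. Origin: bench level, middle of its edge facing the jaw (147 to 155 mm ahead of the press origin); x as the press. Four black holders sit home at y -80, -40, 40, 80 mm, flush with that edge; three carry tubes 180 mm tall. The proud one is at y 0.
- trigger_front (a point): Middle of the trigger blade's front face (towards the holder), 67 mm above its pivot; at rest x 4, y 0, z 117 mm in the press frame; moves with the trigger. The upright black blade is 8 mm thick, 24 wide, z 67..145. Draw it towards the grip post with a fingertip from the front, or pinch blade and post together (69 mm over both at rest).
- trigger (a joint): Trigger angle, rad: 0 rest, 0.32 fully squeezed (stop; 21 mm at trigger_front). Springs back (2.5 to 3.5 N). Squeezing carries the jaw 40 mm per rad; let go, and a pawl keeps it at its last tooth (5 mm pitch): 0.27 rad or more gains 10 mm. Pull felt at trigger_front: jaw walking free 4 to 7 N, sliding the holder 7 to 9.5, home and pressed 10.5 to 12.5, near cracking 14 (pull slowly, 15 mm/s).
- jaw (a joint): Jaw travel in m: 0 fully back, grows towards the holder, at most 0.055; starts between 0.003 and 0.024. The holder is home at 0.040 to 0.048, depending on where the carrier stands. A spring of 2 N draws the jaw back while the release tab is held down.
- jaw_head: Steel bar (9 mm wide, 18 high) with upright jaw plate, 34 mm wide, z 16..68 mm, and the pad on its front. Origin: that of the press, shifted along x by the jaw travel. Never to be pushed by the robot.
- jaw_pad: Rubber pad on the jaw, 24 mm wide, 22 high, on a stiff spring of 14 N per mm; same origin as jaw_head. Its front face, 107 mm ahead of the origin and 56 mm up, presses the holder's foot.
- holder: The proud black tube holder: foot block 30 x 26 x 28 mm with four 60 mm corner posts. Origin: middle of the lower edge of the face towards the jaw, 37 mm up; at home it lies straight above the carrier's origin.
- foot (a joint): How far the holder is pressed in, m: 0 is 14 mm proud, 0.014 fully home on a hard stop. Starts between 0 and 0.006. Slides with about 3 N of friction and stays where it is left.
- tab_top (a point): Middle of the top of the steel release tab, 30 x 28 mm, just in front of the housing, over the bar; at rest x 65, y 0, z 78 mm in the press frame. Press it straight down, e.g. with shut fingers.
- tab (a joint): Release tab angle, rad: 0 rest, 0.3 fully down (stop; 7.5 mm at tab_top). Springs back. Held beyond about 0.19 rad (5 mm; 7 to 10 N) it frees the jaw, which runs back within a second.
- spare_holder: Loose spare black tube holder, upright, 30 x 26 x 80 mm, beside the clamp; origin centre of underside. Leave alone.
- jar: Loose specimen jar with cap, 54 mm diameter, 70 mm high. Leave alone.
- tube_rack: Loose white rack of tubes 60 x 150 mm, 110 mm high. Leave alone.
- driver: Loose screwdriver lying beside the clamp. Leave alone.
Things that resemble listed ones, but are neither listed nor needed, are in the scene too. What is shaped like the press but yellow is not meant.

How it is judged:
By the outcome, as a careful person would: the job done as asked, in the order asked, and still so for the second after the job is handed in, with the robot touching nothing.
It also fails if it takes over 54 s, if anything falls off the work surface, if the arm or the gripper's body presses on something with over 40 N, if the wrist force passes 120 N, or if a joint passes its speed limit or range.

ROBOT

A 6-joint arm with a two-finger parallel gripper is mounted at the origin on the work surface. World frame = base frame: x ahead of the robot, y to its left, z up, the work surface at z = 0. Lengths are in m, angles in degrees, forces in N, time in s.
With the tool pointing down it reaches from about 0.275 to 0.725 m from the base axis. Payload 15.9 kg.
Tool frame: the origin (TCP) lies on the front face of the gripper's body, between the roots of the fingers; the fingertips stand 73 mm ahead of it and the grasp point (between the pads) lies 54 mm ahead of it (robot.tcp_to_grasp is the distance from the TCP to the grasp point, in m); z points along the fingers, x is the direction in which the jaws open and shut, and the axes are right-handed (so a half turn about z gives the same grasp; the last joint's range is limited). The gripper opens to 85 mm and grips with 20 to 120 N. Pads are 22 mm wide; open, the fingers measure 114 mm over their backs; the gripper's body (76 mm by 85 mm) begins 54 mm behind the grasp point. The pads swing forward as they close: fully open they stand 13 mm farther back than shut.
Start: joints at [63.426, 12.198, -1.971, 75.831, 0, 90], TCP at [0.224, 0.447, 0.304] pointing down, gripper open.
Joint ranges: [-170.91, 170.91], [-42.67, 98.43], [-65.05, 77.54], [-120.47, 116.71], [-90, 82.35], [-180, 180]. Speed limits (degrees/s): [108.29, 108.29, 136.94, 147.25, 180, 180].

INTERFACE

Orientations are given as [roll, pitch, yaw] about the fixed x, y, z axes, in that order (R = Rz(yaw) Ry(pitch) Rx(roll)).
In Python, from rig import state, snapshot, order, robot gives the robot as it stands. The module is installed in compiled form; this text tells all that it offers.
- The arm moves only by the shell command python3 -m inch 'ROWS' [OPENING] [FORCE]. ROWS is JSON, a list that holds one entry, the list of rows, each a list of 6 numbers: the shift along the world's x, y, z in cm, then the turn, a rotation vector about the world's x, y, z in rad. A call has 1 to 12 rows; each row is the pose to reach, as a shift and turn from the pose measured when the call began; what a row does not reach only later rows make up. A row lasts 1/10 s, in which the tool goes at most 50 mm and 8.59 degrees, less where a joint would pass 70% of its speed; a pose out of reach is approached as far as the arm can. A call with a gripper value outside its range is refused whole. OPENING is the opening, from 0 (shut) to 1 (fully open), set as the call begins (- or left out, the last holds). The fingers move at their own pace and stop on an object; FORCE is the grip in N (left out, the last holds). Time passes only in rows, so rows that repeat a pose let the fingers close. It gives the time, the measured TCP pose, the force and the opening at its end, in the units of the state.
- state(): the state, without advancing time (a new reading comes with each control period).
- snapshot(name): name is "side" or "top" or "wrist"; returns a dict with "color" (400x640x3 uint8, red, green, blue), "z_map" (400x640 float32, m along the optical axis (not along the pixel's ray), 0 where there is no reading), "fx", "fy", "cx", "cy" (pixels), "R" (3x3) and "t" (3): a world point X has camera coordinates R X + t. Camera axes: x right, y down, z forward; pixel columns grow to the right and rows downward; lengths in m; the calibration is good to about 2 mm. A picture is of the moment at which its call begins.
- order.finish_job(): hands the job in, once; it reports no verdict.
The state is a dict: "t": time; "joints": joint angles; "joint_vel": joint speeds; "joint_torque": joint torques, N m; "tool_pos": TCP position; "ee_rot": TCP orientation; "force": force on the tool from outside, world axes, zero at the start; "torque": the same for the moment, N m; "width": finger opening in m.
Only numpy, scipy, OpenCV 4.12 (cv2) and the standard library are available. Lean on these libraries where they do the work, as an engineer would, in place of code of your own. Each camera call takes 0.05 s, during which the arm holds its last target. There are 200 camera calls.

## Working session

There is one attempt and no reset: what is moved stays moved. The work goes in short steps, Python scripts to look and compute and a shell command to move; the robot and the scene stay as the last step left them, time stands still between calls to the robot, and variables do not carry over. Pictures are saved under pics/ and viewed, about 8 in all and at most 12, crops included, and the job is handed in when it is done.

```bash
mkdir -p pics
cat > h.py <<'E'
import numpy as np,cv2
from rig import state,snapshot
def world(s,u,v,z=None):
    z=s["z_map"][int(v),int(u)] if z is None else z
    c=np.array([(u-s["cx"])/s["fx"]*z,(v-s["cy"])/s["fy"]*z,z]); return s["R"].T@(c-s["t"])
def cloud(s):
    z=s["z_map"].astype(float);v,u=np.indices(z.shape)
    c=np.stack([(u-s["cx"])/s["fx"]*z,(v-s["cy"])/s["fy"]*z,z],-1)
    return (c-s["t"])@s["R"]
def pix(s,X):
    c=s["R"]@np.array(X)+s["t"]; return c[0]/c[2]*s["fx"]+s["cx"],c[1]/c[2]*s["fy"]+s["cy"]
def save(s,n): cv2.imwrite(n,s["color"][:,:,::-1])
E
python3 - <<'E'
from h import *
import pickle
for n in("top","side"):
    s=snapshot(n);save(s,f"pics/{n}0.png");pickle.dump(s,open(n+"0.pkl","wb"))
    print(n,s["fx"],-s["R"].T@s["t"],s["R"].round(2).tolist())
st=state();print(st)
E
```

```text
top 470.7646691265561 [0.3619401  0.01273402 1.47821778] [[0.01, -1.0, 0.01], [-0.99, -0.02, -0.11], [0.11, -0.01, -0.99]]
side 445.38146390528516 [0.36801436 0.96433862 0.75375705] [[-0.99, -0.15, -0.01], [-0.08, 0.55, -0.83], [0.13, -0.82, -0.55]]
{'t': 0.1, 'joints': array([ 6.34254366e+01,  1.22209962e+01, -2.00499751e+00,  7.58301088e+01,
        6.57902926e-04,  9.00003627e+01]), 'joint_vel': array([-0.02122196, -0.05404665,  0.04736163, -0.02261501,  0.02684762,
        0.07673985]), 'joint_torque': array([-6.21340605e-04, -6.87240386e+01,  4.87812316e+01,  1.21664302e-02,
       -9.01893054e-05, -1.45546657e-06]), 'tool_pos': array([0.22357518, 0.44697107, 0.30347178]), 'ee_rot': array([-1.79999342e+02,  5.61025199e-02,  6.34250739e+01]), 'force': array([0.48061808, 0.6595861 , 0.0325507 ]), 'torque': array([-0.03740821, -0.01739721,  0.02507855]), 'width': 0.08510388848114488}
```

View pics/top0.png

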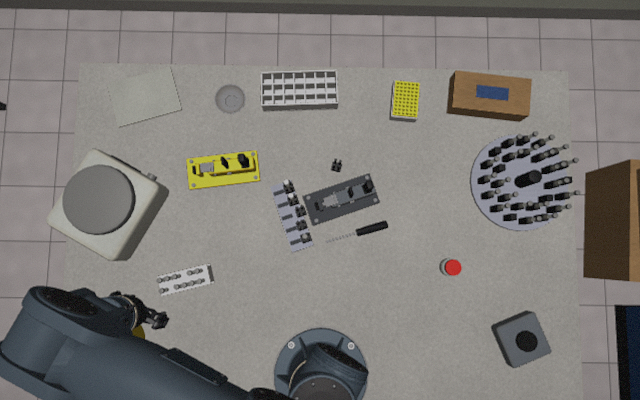

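View pics/side0.png

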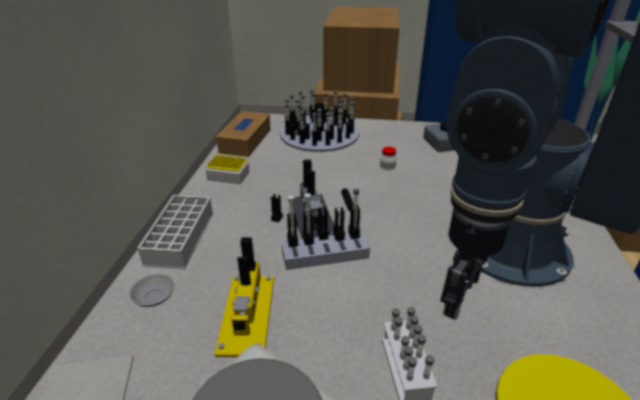

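The grey clamp is at top-view px (341,198), with the carrier at (293,217). The yellow clamp look-alike at (223,168) and the round tray at (528,180) aren't meant. Next I'll fit the pose from depth and make an enlarged crop.

Run:
```python
from h import *
import pickle
s=pickle.load(open("top0.pkl","rb"));P=cloud(s)
crop=s["color"][140:270,250:410];cv2.imwrite("pics/crop0.png",cv2.resize(crop,None,fx=5,fy=4.6,interpolation=cv2.INTER_CUBIC)[:,:,::-1][:600])
m=np.zeros((400,640),bool);m[165:228,300:385]=1
Q=P[m&(s["z_map"]>0)]
bg=P[230:260,330:380].reshape(-1,3);print("bench z",np.median(bg[:,2]))
for lo,hi in((.006,.02),(.055,.07),(.13,.16)):
    q=Q[(Q[:,2]>lo)&(Q[:,2]<hi)];print(lo,hi,len(q),cv2.minAreaRect((q[:,:2]*1000).astype(np.float32)) if len(q)>3 else q, np.median(q,0))
q=Q[Q[:,2]>.006];r=cv2.minAreaRect((q[:,:2]*1000).astype(np.float32));print("all",r)
m[:]=0;m[180:252,268:312]=1
q=P[m];q=q[(q[:,2]>.03)&(q[:,2]<.042)];print("carrier",cv2.minAreaRect((q[:,:2]*1000).astype(np.float32)))
```

```text
bench z 5.8348607346454546e-05
0.006 0.02 1514 ((546.3712768554688, -59.15289306640625), (194.94725036621094, 266.12884521484375), 0.3906896710395813) [ 0.52795334 -0.03871924  0.01183363]
0.055 0.07 521 ((555.0588989257812, -17.798980712890625), (130.48919677734375, 255.28175354003906), 28.180469512939453) [ 0.53951635 -0.06211725  0.06504736]
0.13 0.16 93 ((526.2525024414062, -31.922988891601562), (35.56016159057617, 226.9555206298828), 24.538442611694336) [ 0.55916943 -0.12345443  0.14661311]
all ((544.366455078125, -60.62538146972656), (200.0027618408203, 266.86669921875), 1.6650128364562988)
carrier ((482.21820068359375, 98.73638916015625), (214.31842041015625, 69.82672119140625), 19.871667861938477)
```

View pics/crop0.png

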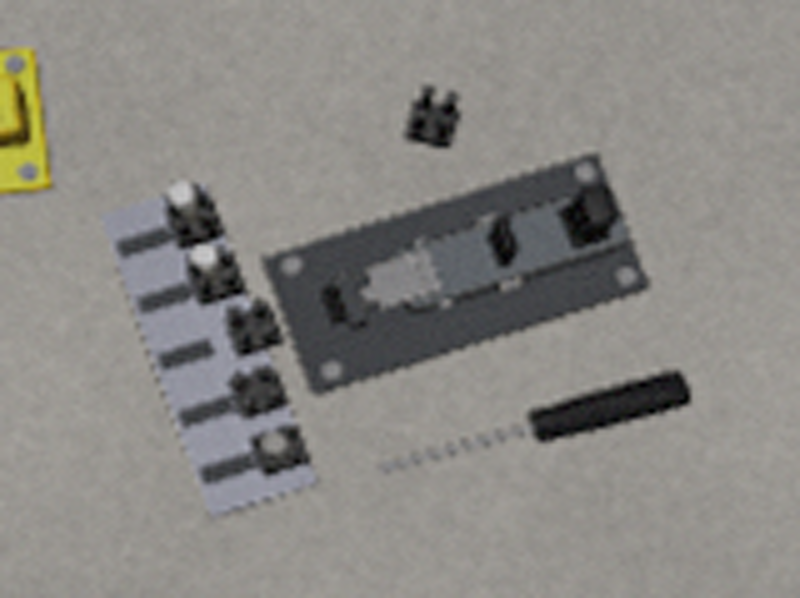

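Run:
```python
from h import *
import pickle
s=pickle.load(open("top0.pkl","rb"));C=-s["R"].T@s["t"]
P=cloud(s); print("max z carrier", np.sort(P[175:255,262:315,2].ravel())[-8:])
c=np.array([(265,257),(600,152),(648,285),(315,393)])
W=[]
for x,y in c:
    u,v=250+x/5-.4,140+y/4.6-.4
    d=world(s,u,v,1.)-C; W.append((C+d*(.012-C[2])/d[2])[:2]*1000)
W=np.array(W);print(W.round(1))
r=cv2.minAreaRect(W.astype(np.float32));print(r)
ctr=W.mean(0);a=(W[0]+W[3]-W[1]-W[2]);th=np.degrees(np.arctan2(a[1],a[0]));print(ctr,th)
th=109.9;x=np.array([np.cos(np.radians(th)),np.sin(np.radians(th))]);y=np.array([-x[1],x[0]])
o=ctr-24.5*x;e=np.array([482.2,98.7])-35*x;print("origin",o,"edge rel",(e-o)@x,(e-o)@y)
# housing top, post, trigger in press frame
d=(P[...,:2]*1000-o);X=d@x;Y=d@y;Z=P[...,2]*1000
for n,b in dict(post=((X>-75)&(X<-30)&(abs(Y)<30)&(Z>135)),blade=((X>-20)&(X<20)&(abs(Y)<30)&(Z>120)),tab=((X>45)&(X<90)&(abs(Y)<25)&(Z>70)&(Z<85)),jawtop=((X>90)&(X<125)&(abs(Y)<25)&(Z>50)),house=((X>-85)&(X<60)&(abs(Y)<30)&(Z>60)&(Z<70))).items():
    print(n,b.sum(),[np.percentile(q[b],[5,50,95]).round(0).tolist() for q in(X,Y,Z)] if b.sum() else 0)
```

```text
max z carrier [1.47821778 1.47821778 1.47821778 1.47821778 1.47821778 1.47821778
 1.47821778 1.47821778]
[[ 545.9   64.9]
 [ 621.9 -145.3]
 [ 530.4 -175.8]
 [ 453.5   31.9]]
((537.7054443359375, -56.7010498046875), (98.04288482666016, 223.92034912109375), 19.880111694335938)
[537.9231842  -56.07643586] 110.09498840358329
origin [546.26248318 -79.11349497] edge rel 154.0014773540588 -0.2868851198375436
post 65 [[-61.0, -52.0, -44.0], [-11.0, 0.0, 11.0], [140.0, 148.0, 153.0]]
blade 31 [[-2.0, 3.0, 6.0], [-11.0, 1.0, 10.0], [126.0, 142.0, 146.0]]
tab 113 [[48.0, 63.0, 80.0], [-13.0, -1.0, 12.0], [72.0, 77.0, 82.0]]
jawtop 70 [[91.0, 100.0, 111.0], [-14.0, -1.0, 13.0], [59.0, 68.0, 71.0]]
house 354 [[-69.0, 2.0, 45.0], [-19.0, 3.0, 18.0], [61.0, 65.0, 69.0]]
```

```bash
python3 -m inch '[[[0,0,4,0,0,0],[0,0,6,0,0,-0.15],[4,-5,6,0,0,-0.3],[7,-9,6,0,0,-0.45],[10,-13,6,0,0,-0.6],[13,-17,6,0,0,-0.75],[16,-21,6,0,0,-0.76],[19,-26,6,0,0,-0.76],[22,-31,6,0,0,-0.76],[26,-36,6,0,0,-0.76],[29,-41,6,0,0,-0.76],[31,-45,6,0,0,-0.76]]]' 0 40
```

```text
t: 1.3
tool_pos: [0.5106, 0.0358, 0.3632]
ee_rot: [-180.0, 0.1, 19.9]
force: [0.7, 1.9, 0.6]
width: -0.0002
```

```bash
cat >> h.py <<'E'
th=np.radians(109.9);ex=np.array([np.cos(th),np.sin(th)]);ey=np.array([-ex[1],ex[0]]);O=np.array([546.3,-79.1])
def pf(P): d=P[...,:2]*1000-O; return np.stack([d@ex,d@ey,P[...,2]*1000],-1)
E
python3 - <<'E'
from h import *
s=snapshot("wrist");save(s,"pics/w1.png");np.save("w1",cloud(s))
import pickle;pickle.dump(s,open("w1.pkl","wb"))
print("cam press",pf(-s["R"].T@s["t"]))
F=pf(cloud(s));X,Y,Z=F[...,0],F[...,1],F[...,2];ok=s["z_map"]>0
for n,b in dict(post=((X>-75)&(X<-30)&(abs(Y)<30)&(Z>140)&(Z<165)),blade=((X>-20)&(X<20)&(abs(Y)<30)&(Z>120)&(Z<165)),tab=((X>45)&(X<90)&(abs(Y)<25)&(Z>70)&(Z<85)),jawtop=((X>88)&(X<140)&(abs(Y)<25)&(Z>62)&(Z<75)),pad=((X>88)&(X<127)&(abs(Y)<11)&(Z>48)&(Z<62)),house=((X>-85)&(X<60)&(abs(Y)<30)&(Z>60)&(Z<70)),holder=((X>120)&(X<170)&(abs(Y)<18)&(Z>70)&(Z<140)),h40=((X>130)&(X<180)&(abs(Y-40)<18)&(Z>70)&(Z<120)),hm40=((X>130)&(X<180)&(abs(Y+40)<18)&(Z>70)&(Z<120)),carr=((X>130)&(X<250)&(abs(Y)<110)&(Z>34)&(Z<40)),base=((X>-100)&(X<146)&(abs(Y)<60)&(Z>8)&(Z<16))).items():
    b=b&ok;print(n,b.sum(),[np.percentile(q[b],[1,5,50,95,99]).round(0).tolist() for q in(X,Y,Z)] if b.sum() else 0)
E
```

```text
cam press [184.70173988  -5.18784762 432.66203067]
post 73 [[-47.0, -47.0, -45.0, -44.0, -44.0], [-10.0, -10.0, -4.0, 0.0, 1.0], [140.0, 140.0, 144.0, 147.0, 147.0]]
blade 0 0
tab 823 [[45.0, 47.0, 64.0, 79.0, 80.0], [-12.0, -11.0, 2.0, 14.0, 15.0], [73.0, 74.0, 77.0, 78.0, 79.0]]
jawtop 556 [[89.0, 90.0, 98.0, 109.0, 110.0], [-15.0, -12.0, 1.0, 15.0, 18.0], [62.0, 64.0, 67.0, 68.0, 69.0]]
pad 45 [[100.0, 109.0, 110.0, 110.0, 110.0], [-11.0, -10.0, 1.0, 10.0, 10.0], [50.0, 50.0, 56.0, 61.0, 61.0]]
house 225 [[28.0, 30.0, 46.0, 59.0, 59.0], [-18.0, -18.0, 17.0, 21.0, 22.0], [60.0, 61.0, 64.0, 66.0, 67.0]]
holder 397 [[146.0, 147.0, 153.0, 168.0, 168.0], [-9.0, -9.0, 6.0, 12.0, 13.0], [72.0, 83.0, 124.0, 125.0, 125.0]]
h40 258 [[157.0, 158.0, 163.0, 178.0, 178.0], [31.0, 31.0, 46.0, 49.0, 51.0], [72.0, 75.0, 99.0, 118.0, 120.0]]
hm40 169 [[157.0, 159.0, 173.0, 178.0, 178.0], [-46.0, -43.0, -32.0, -27.0, -27.0], [71.0, 71.0, 98.0, 119.0, 120.0]]
carr 8860 [[156.0, 168.0, 200.0, 220.0, 222.0], [-103.0, -94.0, 2.0, 97.0, 106.0], [34.0, 35.0, 37.0, 39.0, 40.0]]
base 6044 [[-17.0, 8.0, 83.0, 131.0, 136.0], [-47.0, -45.0, 4.0, 48.0, 51.0], [9.0, 10.0, 11.0, 13.0, 14.0]]
```

View pics/w1.png

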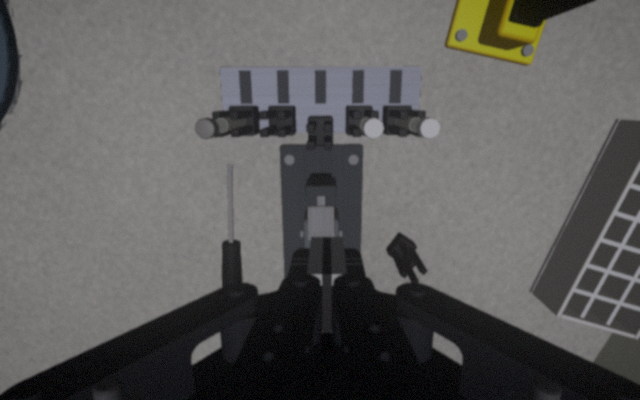

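```bash
python3 -m inch '[[[1.2,-4.2,0,0,0,0],[2.5,-8.5,0,0,0,0],[2.5,-8.5,-4,0,0,0],[2.5,-8.5,-8,0,0,0],[2.5,-8.5,-12,0,0,0],[2.5,-8.5,-15,0,0,0],[2.5,-8.5,-17,0,0,0],[2.5,-8.5,-17.5,0,0,0],[2.5,-8.5,-17.5,0,0,0],[2.5,-8.5,-17.5,0,0,0]]]'
python3 - <<'E'
from h import *
st=state();print(pf(st["tool_pos"]),st["force"],st["ee_rot"])
s=snapshot("side");a=np.array([*pix(s,[.546,-.079,.1])],int);c=s["color"][a[1]-60:a[1]+60,a[0]-80:a[0]+80]
cv2.imwrite("pics/s1.png",cv2.resize(c,None,fx=5,fy=5)[:,:,::-1])
E
```

```text
t: 2.35
tool_pos: [0.5386, -0.0546, 0.1885]
ee_rot: [179.8, 0.1, 19.7]
force: [-0.4, 0.1, 0.2]
width: -0.0002
[ 25.62153778  -1.09192598 188.54597555] [-0.40603123  0.06927883  0.16855677] [1.79847254e+02 5.23403759e-02 1.96697227e+01]
```

View pics/s1.png

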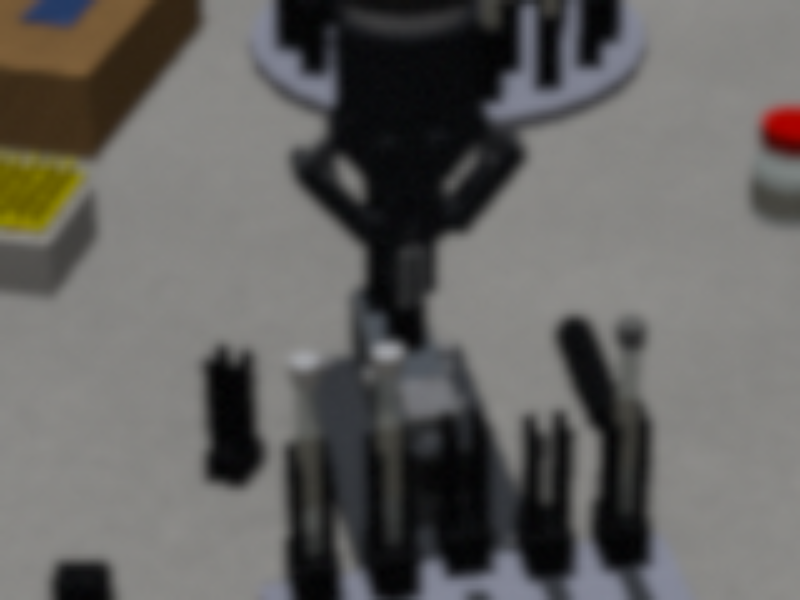

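```bash
cat > q.py <<'E'
from h import *
st=state();print("P",pf(st["tool_pos"]).round(1),"F",(st["force"][:2]@ex).round(2),(st["force"][:2]@ey).round(2),st["force"][2].round(2),"t",st["t"])
E
python3 -m inch '[[[0.17,-0.47,0,0,0,0],[0.29,-0.8,0,0,0,0],[0.34,-0.94,0,0,0,0],[0.39,-1.08,0,0,0,0],[0.44,-1.22,0,0,0,0],[0.49,-1.36,0,0,0,0],[0.54,-1.5,0,0,0,0]]]'; python3 q.py
python3 -m inch '[[[0.05,-0.14,0,0,0,0],[0.1,-0.28,0,0,0,0],[0.15,-0.42,0,0,0,0],[0.2,-0.56,0,0,0,0]]]'; python3 q.py
```

```text
t: 3.1
tool_pos: [0.5442, -0.0695, 0.1888]
ee_rot: [179.9, 0.0, 19.7]
force: [-0.9, 3.6, 2.3]
width: -0.0001
P [  9.7  -1.3 188.8] F 3.73 -0.37 2.3 t 3.1
t: 3.5
tool_pos: [0.5461, -0.0751, 0.1886]
ee_rot: [179.9, 0.0, 19.7]
force: [0.4, 4.9, -1.2]
width: 0.0003
P [  3.8  -1.2 188.6] F 4.45 -2.04 -1.21 t 3.5
```

```bash
python3 -m inch '[[[0.05,-0.14,0,0,0,0],[0.1,-0.28,0,0,0,0],[0.15,-0.42,0,0,0,0],[0.2,-0.56,0,0,0,0]]]'; python3 q.py
python3 -m inch '[[[0.05,-0.14,0,0,0,0],[0.08,-0.21,0,0,0,0]]]'; python3 q.py
python3 - <<'E'
from h import *
s=snapshot("wrist");F=pf(cloud(s));X,Y,Z=np.moveaxis(F,2,0);b=(s["z_map"]>0)&(X>100)&(X<136)&(abs(Y)<11)&(Z>47)&(Z<62);print(b.sum(),np.percentile(X[b],[5,50,95]).round(1))
save(s,"pics/w2.png")
E
```

```text
t: 3.9
tool_pos: [0.5479, -0.0807, 0.1883]
ee_rot: [179.9, 0.1, 19.7]
force: [-1.2, 4.6, -2.8]
width: 0.0001
P [ -2.1  -1.  188.3] F 4.7 -0.44 -2.79 t 3.9
t: 4.1
tool_pos: [0.5486, -0.0829, 0.1881]
ee_rot: [179.9, 0.1, 19.7]
force: [-1.1, 6.0, -1.7]
width: -0.0003
P [ -4.3  -0.9 188.1] F 5.99 -1.01 -1.74 t 4.1Traceback (most recent call last):
  File "<stdin>", line 2, in <module>
    return _quantile_unchecked(
        a, q, axis, out, overwrite_input, method, keepdims, weights)
    return _ureduce(a,
                    func=_quantile_ureduce_func,
    ...<5 lines>...
                    overwrite_input=overwrite_input,
                    method=method)
    r = func(a, **kwargs)
    result = _quantile(arr,
                       quantiles=q,
    ...<2 lines>...
                       out=out,
                       weights=wgt)
    slices_having_nans = np.isnan(arr[-1, ...])
                                  ~~~^^^^^^^^^
IndexError: index -1 is out of bounds for axis 0 with size 0
```

```bash
python3 -m inch '[[[0.04,-0.12,0,0,0,0]]]'; python3 q.py
cat > jaw.py <<'E'
from h import *
import sys
s=snapshot("wrist");F=pf(cloud(s));X,Y,Z=np.moveaxis(F,2,0);ok=s["z_map"]>0
if len(sys.argv)>1: save(s,f"pics/{sys.argv[1]}.png")
for n,b in dict(padfront=(X>100)&(X<150)&(abs(Y)<11)&(Z>47)&(Z<62),jawtop=(X>88)&(X<150)&(abs(Y)<16)&(Z>64)&(Z<72),holder=(X>125)&(X<175)&(abs(Y)<16)&(Z>110)&(Z<130),h40=(X>125)&(X<182)&(abs(abs(Y)-40)<16)&(Z>110)&(Z<130)).items():
    b=b&ok; print(n,b.sum(),np.percentile(X[b],[2,5,50,95,98]).round(1) if b.sum() else "")
E
python3 jaw.py w2
```

```text
t: 4.25
tool_pos: [0.5489, -0.084, 0.188]
ee_rot: [180.0, 0.1, 19.7]
force: [-0.1, 6.2, -2.1]
width: 0.0001
P [ -5.4  -0.8 188. ] F 5.92 -2.01 -2.1 t 4.25
padfront 0 
jawtop 1202 [ 99.2  99.5 102.9 106.7 106.9]
holder 0 
h40 0
```

View pics/w2.png

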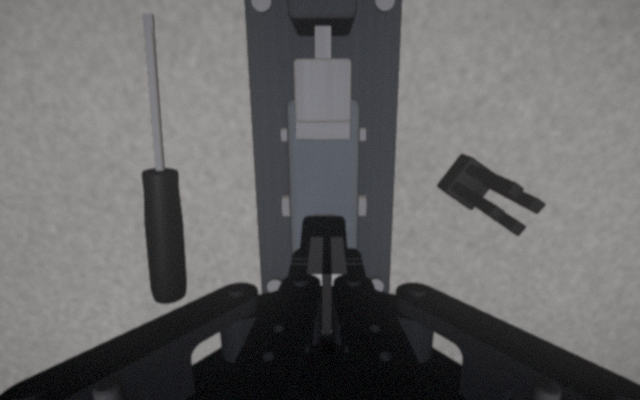

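```bash
python3 -m inch '[[[-0.2,0.56,0,0,0,0],[-0.4,1.13,0,0,0,0],[-0.6,1.7,0,0,0,0],[-0.77,2.12,0,0,0,0],[-0.77,2.12,0,0,0,0],[-0.77,2.12,0,0,0,0]]]'; python3 q.py; python3 jaw.py
```

```text
t: 4.9
tool_pos: [0.5413, -0.063, 0.188]
ee_rot: [179.9, 0.1, 19.7]
force: [0.1, -0.1, -0.3]
width: 0.0001
P [ 16.9  -0.8 188. ] F -0.14 -0.1 -0.33 t 4.9
padfront 1 [111.3 111.3 111.3 111.3 111.3]
jawtop 2508 [ 98.2  98.7 107.2 118.1 118.8]
holder 0 
h40 0
```

```bash
python3 -m inch '[[[0.07,-0.19,0,0,0,0],[0.14,-0.38,0,0,0,0],[0.2,-0.56,0,0,0,0],[0.27,-0.75,0,0,0,0],[0.34,-0.94,0,0,0,0],[0.41,-1.13,0,0,0,0],[0.48,-1.32,0,0,0,0],[0.54,-1.5,0,0,0,0],[0.61,-1.69,0,0,0,0],[0.68,-1.88,0,0,0,0],[0.75,-2.06,0,0,0,0],[0.75,-2.06,0,0,0,0]]]'; python3 q.py
python3 -m inch '[[[-0.2,0.56,0,0,0,0],[-0.4,1.13,0,0,0,0],[-0.6,1.7,0,0,0,0],[-0.75,2.06,0,0,0,0],[-0.75,2.06,0,0,0,0]]]'; python3 q.py; python3 jaw.py
```

```text
t: 6.15
tool_pos: [0.5486, -0.0838, 0.1877]
ee_rot: [180.0, 0.1, 19.7]
force: [-2.4, 6.1, -0.5]
width: -0.0003
P [ -5.2  -0.6 187.7] F 6.52 0.24 -0.48 t 6.15
t: 6.65
tool_pos: [0.541, -0.0627, 0.1879]
ee_rot: [180.0, 0.1, 19.7]
force: [0.4, -0.2, 0.2]
width: 0.0003
P [ 17.2  -0.6 187.9] F -0.32 -0.29 0.17 t 6.65
padfront 413 [100.1 100.6 106.2 107.9 107.9]
jawtop 2630 [108.1 108.5 117.1 128.  128.8]
holder 0 
h40 0
```

```bash
python3 -m inch '[[[0.07,-0.19,0,0,0,0],[0.14,-0.38,0,0,0,0],[0.2,-0.56,0,0,0,0],[0.27,-0.75,0,0,0,0],[0.34,-0.94,0,0,0,0],[0.41,-1.13,0,0,0,0],[0.48,-1.32,0,0,0,0],[0.54,-1.5,0,0,0,0],[0.6,-1.66,0,0,0,0]]]'; python3 q.py
python3 -m inch '[[[0.06,-0.18,0,0,0,0],[0.13,-0.36,0,0,0,0],[0.14,-0.38,0,0,0,0]]]'; python3 q.py
python3 -m inch '[[[-0.2,0.56,0,0,0,0],[-0.4,1.13,0,0,0,0],[-0.6,1.7,0,0,0,0],[-0.75,2.06,0,0,0,0],[-0.75,2.06,0,0,0,0]]]'; python3 q.py; python3 jaw.py w3
```

```text
t: 7.6
tool_pos: [0.547, -0.0796, 0.1875]
ee_rot: [180.0, 0.1, 19.7]
force: [-1.2, 4.0, -0.9]
width: 0.0003
P [ -0.7  -0.5 187.5] F 4.13 -0.22 -0.9 t 7.6
t: 7.9
tool_pos: [0.5482, -0.0834, 0.1871]
ee_rot: [-180.0, 0.2, 19.7]
force: [-1.3, 5.8, -2.0]
width: -0.0002
P [ -4.7  -0.4 187.1] F 5.92 -0.72 -2.01 t 7.9
t: 8.4
tool_pos: [0.5406, -0.0624, 0.1872]
ee_rot: [-180.0, 0.2, 19.7]
force: [0.3, 1.0, -0.4]
width: 0.0
P [ 17.7  -0.3 187.2] F 0.81 -0.58 -0.38 t 8.4
padfront 775 [100.5 101.2 112.4 117.9 117.9]
jawtop 1765 [118.  118.3 123.5 129.8 130.3]
holder 0 
h40 0
```

```bash
python3 -m inch '[[[0.1,-0.28,0,0,0,0],[0.15,-0.42,0,0,0,0],[0.2,-0.56,0,0,0,0],[0.25,-0.7,0,0,0,0],[0.3,-0.84,0,0,0,0],[0.36,-0.98,0,0,0,0],[0.4,-1.1,0,0,0,0]]]'; python3 q.py
python3 -m inch '[[[0.05,-0.14,0,0,0,0],[0.1,-0.28,0,0,0,0]]]'; python3 q.py
python3 -m inch '[[[0.05,-0.14,0,0,0,0],[0.1,-0.28,0,0,0,0]]]'; python3 q.py
```

```text
t: 9.15
tool_pos: [0.5447, -0.0736, 0.1872]
ee_rot: [-179.9, 0.2, 19.7]
force: [0.1, 4.3, 0.8]
width: 0.0001
P [  5.7  -0.4 187.2] F 4.02 -1.56 0.78 t 9.15
t: 9.35
tool_pos: [0.5456, -0.0762, 0.187]
ee_rot: [-179.8, 0.2, 19.7]
force: [-1.8, 7.5, -0.5]
width: -0.0003
P [  3.   -0.4 187. ] F 7.7 -0.83 -0.49 t 9.35
t: 9.55
tool_pos: [0.5465, -0.0787, 0.1868]
ee_rot: [-179.7, 0.2, 19.8]
force: [-0.2, 7.2, -1.4]
width: 0.0005
P [  0.4  -0.3 186.8] F 6.86 -2.23 -1.43 t 9.55
```

Sliding the holder now (about 7–7.7 N). I'll finish this stroke in small steps.

```bash
python3 -m inch '[[[0.05,-0.13,0,0,0,0]]]'; python3 q.py
python3 -m inch '[[[0.05,-0.13,0,0,0,0]]]'; python3 q.py
```

```text
t: 9.65
tool_pos: [0.5469, -0.0797, 0.1865]
ee_rot: [-179.7, 0.2, 19.8]
force: [-0.3, 6.3, 0.4]
width: 0.0001
P [ -0.8  -0.4 186.5] F 6.03 -1.88 0.38 t 9.65
t: 9.75
tool_pos: [0.5473, -0.0808, 0.1863]
ee_rot: [-179.6, 0.2, 19.8]
force: [-1.4, 6.1, 0.5]
width: 0.0002
P [ -2.   -0.4 186.3] F 6.25 -0.76 0.51 t 9.75
```

```bash
python3 -m inch '[[[0.05,-0.13,0,0,0,0]]]'; python3 q.py
python3 -m inch '[[[0.05,-0.13,0,0,0,0]]]'; python3 q.py
```

```text
t: 9.85
tool_pos: [0.5478, -0.082, 0.1861]
ee_rot: [-179.5, 0.2, 19.8]
force: [-0.9, 6.3, 0.7]
width: -0.0001
P [ -3.2  -0.4 186.1] F 6.22 -1.31 0.73 t 9.85
t: 9.95
tool_pos: [0.5481, -0.0831, 0.1859]
ee_rot: [-179.4, 0.2, 19.8]
force: [-2.5, 6.9, 1.3]
width: -0.0003
P [ -4.3  -0.4 185.9] F 7.32 -0.01 1.35 t 9.95
```

```bash
python3 -m inch '[[[-0.2,0.56,0.1,0,0,0],[-0.4,1.13,0.2,0,0,0],[-0.6,1.7,0.2,0,0,0],[-0.73,2.01,0.2,0,0,0],[-0.73,2.01,0.2,0,0,0]]]'; python3 q.py; python3 jaw.py w4
```

```text
t: 10.45
tool_pos: [0.5408, -0.0625, 0.1881]
ee_rot: [-179.5, 0.2, 19.8]
force: [0.0, -0.0, 0.5]
width: 0.0
P [ 17.5  -0.4 188.1] F -0.05 -0.0 0.48 t 10.45
padfront 1153 [100.7 101.8 118.7 127.9 128. ]
jawtop 615 [127.7 127.9 129.4 131.3 131.4]
holder 0 
h40 0
```

```bash
python3 -m inch '[[[0.08,-0.24,0,0,0,0],[0.12,-0.33,0,0,0,0],[0.16,-0.43,0,0,0,0]]]'; python3 q.py
python3 -m inch '[[[0.03,-0.09,0,0,0,0]]]'; python3 q.py
python3 -m inch '[[[0.03,-0.09,0,0,0,0]]]'; python3 q.py
```

```text
t: 10.8
tool_pos: [0.5425, -0.0671, 0.1881]
ee_rot: [-179.4, 0.1, 19.8]
force: [-2.9, 4.9, 3.2]
width: -0.0002
P [ 12.6  -0.5 188.1] F 5.64 1.09 3.17 t 10.8
t: 10.9
tool_pos: [0.5427, -0.0678, 0.1882]
ee_rot: [-179.4, 0.1, 19.8]
force: [-3.2, 6.9, 3.4]
width: -0.0002
P [ 11.8  -0.4 188.2] F 7.59 0.65 3.43 t 10.9
t: 11.0
tool_pos: [0.5429, -0.0685, 0.1882]
ee_rot: [-179.3, 0.1, 19.8]
force: [-2.7, 6.4, 2.7]
width: 0.0001
P [ 11.1  -0.5 188.2] F 6.93 0.35 2.66 t 11.0
```

```bash
python3 -m inch '[[[0.03,-0.08,0,0,0,0]]]'; python3 q.py
python3 -m inch '[[[0.03,-0.08,0,0,0,0]]]'; python3 q.py
```

```text
t: 11.1
tool_pos: [0.5431, -0.069, 0.1882]
ee_rot: [-179.2, 0.1, 19.8]
force: [-2.8, 7.0, 3.7]
width: -0.0001
P [ 10.6  -0.4 188.2] F 7.51 0.25 3.69 t 11.1
t: 11.2
tool_pos: [0.5433, -0.0695, 0.1882]
ee_rot: [-179.2, 0.1, 19.8]
force: [-2.4, 5.7, 4.3]
width: -0.0
P [ 10.   -0.4 188.2] F 6.19 0.34 4.28 t 11.2
```

```bash
python3 -m inch '[[[0.03,-0.08,0,0,0,0]]]'; python3 q.py
python3 -m inch '[[[0.03,-0.08,0,0,0,0]]]'; python3 q.py
```

```text
t: 11.3
tool_pos: [0.5435, -0.07, 0.1882]
ee_rot: [-179.1, 0.1, 19.8]
force: [-3.2, 5.4, 4.2]
width: -0.0001
P [  9.5  -0.4 188.2] F 6.12 1.15 4.21 t 11.3
t: 11.4
tool_pos: [0.5436, -0.0705, 0.1882]
ee_rot: [-179.0, 0.1, 19.8]
force: [-1.9, 6.5, 3.7]
width: 0.0002
P [  9.   -0.4 188.2] F 6.8 -0.42 3.66 t 11.4
```

```bash
python3 -m inch '[[[0.03,-0.08,0,0,0,0]]]'; python3 q.py
```

```text
t: 11.5
tool_pos: [0.5438, -0.071, 0.1882]
ee_rot: [-179.0, 0.1, 19.9]
force: [-2.0, 6.2, 3.5]
width: -0.0001
P [  8.4  -0.4 188.2] F 6.49 -0.21 3.51 t 11.5
```

```bash
python3 -m inch '[[[0.03,-0.08,0,0,0,0]]]'>/dev/null; python3 q.py
python3 -m inch '[[[0.03,-0.08,0,0,0,0]]]'>/dev/null; python3 q.py
```

```text
P [  7.9  -0.5 188.3] F 6.6 0.46 3.31 t 11.6
P [  7.4  -0.4 188.2] F 6.93 0.05 4.59 t 11.7
```

```bash
python3 -m inch '[[[0.03,-0.07,0,0,0,0]]]'>/dev/null; python3 q.py
```

```text
P [  7.   -0.4 188.2] F 8.21 -0.27 4.58 t 11.8
```

```bash
python3 -m inch '[[[0.02,-0.06,0,0,0,0]]]'>/dev/null; python3 q.py
```

```text
P [  6.9  -0.4 188.2] F 8.12 0.88 4.78 t 11.9
```

```bash
python3 -m inch '[[[0.02,-0.06,0,0,0,0]]]'>/dev/null; python3 q.py
```

```text
P [  6.7  -0.4 188.2] F 8.25 0.08 3.85 t 12.0
```

```bash
python3 -m inch '[[[0.03,-0.07,0,0,0,0]]]'>/dev/null; python3 q.py
```

```text
P [  6.5  -0.4 188.2] F 8.19 0.28 4.31 t 12.1
```

```bash
python3 -m inch '[[[0.03,-0.08,0,0,0,0]]]'>/dev/null; python3 q.py
```

```text
P [  6.2  -0.4 188.3] F 9.91 0.31 4.44 t 12.2
```

```bash
python3 -m inch '[[[0.02,-0.06,0,0,0,0]]]'>/dev/null; python3 q.py
```

```text
P [  6.1  -0.3 188.3] F 8.29 0.92 3.8 t 12.3
```

```bash
python3 -m inch '[[[0.03,-0.08,0,0,0,0]]]'>/dev/null; python3 q.py
```

```text
P [  5.8  -0.3 188.3] F 8.7 0.45 4.1 t 12.4
```

```bash
python3 -m inch '[[[0.03,-0.08,0,0,0,0]]]'>/dev/null; python3 q.py
```

```text
P [  5.6  -0.3 188.3] F 10.57 0.05 3.59 t 12.5
```

```bash
python3 jaw.py; python3 q.py; python3 q.py
```

```text
padfront 941 [100.8 101.6 114.8 127.3 128.1]
jawtop 0 
holder 0 
h40 0 
P [  5.5  -0.3 188.3] F 8.62 -0.17 5.12 t 12.55
P [  5.5  -0.3 188.3] F 8.62 -0.17 5.12 t 12.55
```

```bash
cat > fl.py <<'E'
from h import *
import pickle,sys
for n in("side","top"):
  for tag in("0","n"):
    s=pickle.load(open(n+"0.pkl","rb")) if tag=="0" else snapshot(n)
    F=pf(cloud(s));X,Y,Z=np.moveaxis(F,2,0)
    for y in(0,40,-40,80,-80):
        b=(s["z_map"]>0)&(X>135)&(X<190)&(abs(Y-y)<17)&(Z>85)&(Z<128); print(n,tag,y,b.sum(),np.percentile(X[b],[5,50,90,95]).round(1) if b.sum() else "")
E
python3 fl.py; python3 q.py
```

```text
side 0 0 148 [148.6 164.7 168.7 169.6]
side 0 40 134 [158.8 175.8 179.2 180. ]
side 0 -40 163 [161.3 175.  179.4 180. ]
side 0 80 167 [159.7 174.9 179.2 180.1]
side 0 -80 159 [161.  175.1 179.6 180.3]
side n 0 146 [161.1 175.8 179.3 179.8]
side n 40 137 [159.8 175.7 179.2 180.1]
side n -40 163 [160.8 175.4 179.1 180. ]
side n 80 168 [159.4 174.8 179.2 179.9]
side n -80 160 [161.4 175.9 179.7 180.4]
top 0 0 28 [148.5 162.8 167.3 167.9]
top 0 40 29 [159.  173.1 178.4 179. ]
top 0 -40 34 [159.5 169.5 178.8 179.1]
top 0 80 23 [158.7 164.3 178.5 179.4]
top 0 -80 39 [158.8 167.8 178.3 178.9]
top n 0 33 [158.7 164.6 178.4 179.2]
top n 40 29 [159.  173.  177.8 178.4]
top n -40 34 [159.7 170.9 179.  179.6]
top n 80 22 [158.1 165.1 178.6 178.7]
top n -80 38 [158.7 165.7 178.3 179. ]
P [  5.6  -0.3 188.3] F 9.64 -0.34 5.1 t 12.65
```

```bash
python3 -m inch '[[[0.03,-0.07,0,0,0,0]]]'>/dev/null; python3 q.py
```

```text
P [  5.5  -0.3 188.3] F 9.06 1.13 5.16 t 12.75
```

```bash
python3 -m inch '[[[0.04,-0.1,0,0,0,0]]]'>/dev/null; python3 q.py
```

```text
P [  5.1  -0.3 188.3] F 9.8 -0.5 4.03 t 12.85
```

```bash
python3 -m inch '[[[0.04,-0.1,0,0,0,0]]]'>/dev/null; python3 q.py
```

```text
P [  4.7  -0.3 188.3] F 10.88 -0.21 4.98 t 12.95
```

Home and pressed: about 10.9 N, and flush in both cameras. I'll release now and free the trigger.

```bash
python3 -m inch '[[[-0.14,0.38,0,0,0,0],[-0.27,0.75,0,0,0,0],[-0.45,1.25,0,0,0,0],[-0.5,1.4,0,0,0,0],[-0.5,1.4,1,0,0,0]]]'; python3 q.py; python3 fl.py | grep " n "
```

```text
t: 13.45
tool_pos: [0.5394, -0.0604, 0.1977]
ee_rot: [-177.7, 0.1, 20.1]
force: [0.6, -0.2, -0.0]
width: -0.0
P [ 19.9   0.2 197.7] F -0.38 -0.5 -0.03 t 13.45
side n 0 147 [160.2 176.2 179.2 179.9]
side n 40 135 [159.4 176.1 179.2 180.3]
side n -40 165 [160.5 175.6 178.6 179.6]
side n 80 166 [159.8 175.  179.2 179.7]
side n -80 159 [160.3 175.4 179.8 180.3]
top n 0 35 [158.9 173.  178.4 179.2]
top n 40 32 [159.1 173.1 178.3 178.8]
top n -40 35 [159.5 167.6 178.9 179.6]
top n 80 25 [158.7 164.2 178.7 179.3]
top n -80 37 [158.8 167.8 178.4 178.9]
```

```bash
python3 -m inch '[[[-0.7,1.9,1,-0.02,-0.007,0],[-1.5,4.23,0,-0.038,-0.014,0],[-1.53,4.23,-1.5,-0.038,-0.014,0],[-1.53,4.23,-3.4,-0.038,-0.014,0],[-1.53,4.23,-3.4,-0.038,-0.014,0]]]'; python3 q.py
```

```text
t: 14.05
tool_pos: [0.5243, -0.0184, 0.1642]
ee_rot: [180.0, 0.1, 20.1]
force: [-0.3, -0.8, 0.4]
width: 0.0002
P [ 64.5   0.  164.2] F -0.68 0.56 0.42 t 14.05
```

```bash
python3 -m inch '[[[0,0,-0.5,0,0,0],[0,0,-1,0,0,0],[0,0,-1.2,0,0,0],[0,0,-1.4,0,0,0],[0,0,-1.6,0,0,0]]]'>/dev/null; python3 q.py
python3 -m inch '[[[0,0,-0.2,0,0,0],[0,0,-0.3,0,0,0]]]'>/dev/null; python3 q.py
```

```text
P [ 64.9  -0.3 148.8] F 12.51 3.72 17.77 t 14.55
P [ 66.   -0.3 146.5] F 15.04 4.81 20.25 t 14.75
```

```bash
python3 jaw.py w5; python3 q.py
python3 - <<'E'
from h import *
s=snapshot("side");a=np.array([*pix(s,[.53,-.04,.1])],int);c=s["color"][a[1]-60:a[1]+60,a[0]-80:a[0]+80]
cv2.imwrite("pics/s2.png",cv2.resize(c,None,fx=5,fy=5)[:,:,::-1])
E
python3 -c "
import cv2,numpy as np;a=cv2.imread('pics/w5.png');b=cv2.resize(cv2.imread('pics/s2.png'),(640,480));cv2.imwrite('pics/c5.png',np.vstack([a[:,:],b])[:,:] if 0 else np.hstack([cv2.resize(a,(400,250)),cv2.resize(b,(400,300))[:250]]))"
```

```text
padfront 486 [100.1 100.6 106.1 111.5 111.9]
jawtop 3514 [114.5 115.1 123.8 134.4 135.2]
holder 252 [155.9 155.9 156.2 156.5 156.7]
h40 540 [155.8 155.9 156.2 156.8 157. ]
P [ 66.1  -0.3 146.4] F 13.47 4.56 17.22 t 14.8
```

View pics/c5.png

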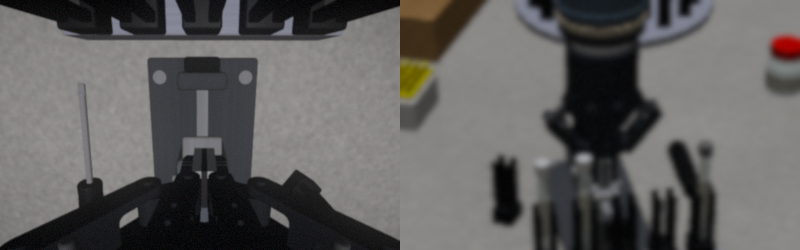

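Jaw plate at (202,80) of the wrist half: it has already run back from 128 to 114 mm (rear edge), and the holder is still flush. I'll hold the tab.

```bash
python3 -m inch '[[[0,0,-0.05,0,0,0],[0,0,-0.05,0,0,0],[0,0,-0.05,0,0,0],[0,0,-0.05,0,0,0],[0,0,-0.05,0,0,0],[0,0,-0.05,0,0,0]]]'>/dev/null; python3 q.py; python3 jaw.py
```

```text
P [ 66.2  -0.3 146.7] F 4.91 5.16 13.63 t 15.45
padfront 219 [106.5 106.7 106.8 107.  107. ]
jawtop 2704 [ 88.3  88.9  96.3 105.9 106.5]
holder 317 [155.9 155.9 156.2 156.6 156.6]
h40 710 [155.8 155.9 156.2 157.  157.3]
```

```bash
sed -i 's/X>88/X>78/' jaw.py
python3 -m inch '[[[0,0,-0.05,0,0,0],[0,0,-0.05,0,0,0],[0,0,-0.05,0,0,0],[0,0,-0.05,0,0,0],[0,0,-0.05,0,0,0],[0,0,-0.05,0,0,0]]]'>/dev/null; python3 q.py; python3 jaw.py
python3 -m inch '[[[0,0,0.5,0,0,0],[0,0,1.5,0,0,0],[0,0,5,0,0,0],[0,0,10,0,0,0],[0,0,15,0,0,0],[0,0,19,0,0,0],[3,-5,20,0,0,0],[5,-9,20,0,0,0],[5,-9,20,0,0,0],[5,-9,20,0,0,0]]]'; python3 q.py; python3 fl.py | grep " n "
python3 - <<'E'
from h import *
s=snapshot("top");c=s["color"][140:270,250:410];a=cv2.resize(c,None,fx=2.5,fy=2.5,interpolation=cv2.INTER_CUBIC)
s=snapshot("wrist");b=cv2.resize(s["color"],(400,250));cv2.imwrite("pics/f.png",np.hstack([a[:250],b])[:,:,::-1])
s=snapshot("side");save(s,"pics/sf.png")
E
```

```text
P [ 66.2  -0.3 147. ] F 1.89 4.69 11.35 t 16.1
padfront 209 [106.6 106.7 106.8 107.  107. ]
jawtop 3632 [ 78.5  79.2  93.6 105.6 106.4]
holder 318 [155.8 155.9 156.2 156.6 156.9]
h40 695 [155.8 155.9 156.2 157.  157.3]
t: 17.15
tool_pos: [0.5742, -0.1078, 0.3469]
ee_rot: [-179.8, -0.1, 20.0]
force: [0.1, 0.9, 0.2]
width: 0.0
P [-36.5 -16.5 346.9] F 0.77 -0.44 0.24 t 17.15
side n 0 145 [160.1 175.8 179.5 180.3]
side n 40 135 [158.6 176.  180.1 180.5]
side n -40 164 [161.  175.3 179.2 180.2]
side n 80 169 [161.1 174.3 179.2 179.7]
side n -80 160 [162.1 176.2 179.7 180.1]
top n 0 34 [158.7 164.7 177.9 178.7]
top n 40 28 [158.9 173.  177.8 179. ]
top n -40 36 [159.5 169.5 178.9 179.5]
top n 80 27 [158.2 164.2 178.7 179.3]
top n -80 36 [158.8 167.  178.4 179. ]
```

View pics/f.png

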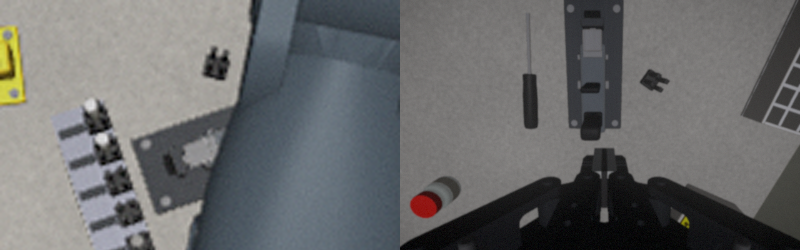

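The top view shows the middle holder at (118,180) in line with its neighbours and the jaw at (175,165) back against the tab end. The trigger, tab and loose things are free and in place, so I'm handing in.

```bash
python3 -c "
from rig import order,state
print(order.finish_job(),state()['t'])"
```

```text
the job is handed in; nothing more can be done
the job is handed in; nothing more can be done
```

The middle holder is pressed home, the jaw has run all the way back, and the job is handed in at about 17.3 s on the robot's clock.

- **Squeezing:** Four full trigger strokes walked the jaw forward 10 mm each. A slow fifth stroke pushed the holder home and I stopped at about 10.9 N felt at the trigger. I let the trigger go fully after every stroke.
- **Release:** I pressed the tab with shut fingers until the jaw ran back, then moved the arm clear.
- **Last checks:** The wrist, side and top cameras put the holder level with its neighbours to within about 1 mm. The pad front measured 107 mm, which means zero jaw travel. The final pictures show the trigger, tab, spare holder and screwdriver free and where they were.
- **Noise and disagreement:** The trigger force reading scattered by about 1 N, so I confirmed "home" with the cameras before the last small steps. Pressing the tab took more force than the 7 to 10 N given: about 20 N down plus 15 N sideways at the peak. The sideways part is probably friction from the tab tilting.

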